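# Switch on both dryers at the laundry's switch box

### The job

Switch on both dryers at the grey switch box on the worktop: push the two toggles with wide T-shaped handles fully over, away from you, to their far stop. Leave the two slim toggles in the same row just as they are.

Things in the scene. Friction and masses are not known exactly. Their poses are not given: they have to be found in the camera images.
- tee_1_tip (a point): A T-handled toggle: steel stem 9 mm thick, black crossbar at its end, 28 mm long, 10 mm thick. This point is the crossbar's middle, 82 mm above the worktop at both stops (87 half-way). Its y axis runs level along crossbar and row (to the robot's left); its x axis, taken level, is the way to switch on, away from the robot: 39 mm of travel. Starts off, within 0.06 rad of the near stop.
- tee_2_tip (a point): The other T-handled toggle, just the same. Every toggle's lever is 45 mm long from its pivot, 2 mm above the deck half-way across it, and swings 0.9 rad square to the row: leaning 26 degrees towards the robot is off, 26 degrees away from it is on. No spring: it stays where it is left; some 2 N at its end move it.
- slim_1_tip (a point): A slim toggle: round stem 7 mm thick, straight black end 10 mm thick, no crossbar. This point is at its end; axes as for the others. Starts off, stays off. The four toggles stand in one row, in any order, 45 mm apart, on a fixed grey switch box 124 mm deep, 212 mm wide along the row, its deck 40 mm above the worktop, its back turned 9 to 34 degrees to the robot's left.
- slim_2_tip (a point): The other slim toggle, of the same make. This point is at its end, 82 mm above the worktop. Starts on (leaning away from the robot, within 0.06 rad of the far stop), stays on.

How it is judged:
At the end, for the whole second after the job is handed in: Both T-handled toggles have been thrown over to the far side (tip at least 29 mm from where it started, out of a full throw of 37 to 39 mm), and the tip of each slim toggle is within 12 mm of where it started (distance of each of tee_1_tip, tee_2_tip from where it was at the start of the episode above 0.029 m and distance of each of slim_1_tip, slim_2_tip from where it was at the start of the episode below 0.012 m); the robot touches nothing.
It fails at once if a slim toggle is thrown or pushed out of its place (its tip more than 12 mm from where it started) (distance of any of slim_1_tip, slim_2_tip from where it was at the start of the episode above 0.012 m).
It also fails if it takes over 35 s, if anything falls off the work surface, if the arm or the gripper's body presses on something with over 40 N, if the wrist force passes 120 N, or if a joint passes its speed limit or range.

### The arm

A 6-joint arm with a two-finger parallel gripper is mounted at the origin on a cart in front of the work surface, level with it; the furniture and walls round the work are solid. World frame = base frame: x ahead of the robot, y to its left, z up, the work surface at z = 0. Lengths are in m, angles in rad, forces in N, time in s.
With the tool pointing down it reaches from about 0.35 to 1 m from the base axis. Payload 7.1 kg.
Tool frame: the origin (TCP) lies at the centre of the arm's flange, where the gripper is bolted on; the fingertips stand 173 mm ahead of it and the grasp point (between the pads) lies 155 mm ahead of it; z points along the fingers, y is the line along which they close (so a half turn about z gives the same grasp; the last joint's range is limited). The gripper opens to 85 mm and grips with 20 to 120 N. Pads are 22 mm wide; open, the fingers measure 114 mm over their backs; the gripper's body (76 mm by 85 mm) begins 54 mm behind the grasp point. The pads swing forward as they close: fully open they stand 13 mm farther back than shut.
Start: joints at [1.16, 0.423, 1.63, -0, 1.089, -0.019], TCP at [0.239, 0.578, 0.405] pointing down, gripper open.
Joint ranges: [-3, 3], [-0.9, 2.11], [0.09, 2.58], [-1.31, 4.45], [0.11, 2.69], [-2.54, 2.54]. Speed limits (rad/s): [2.39, 2.39, 3.01, 3.14, 3.14, 3.14].

### API

Orientations are given as a rotation vector (axis times angle).
In Python, from cell import ctrl gives the robot as it stands.
- The arm moves only by the tool apply_moves, never from a script. Its argument "plan" is a list that holds one entry, the list of rows, each a list of 5 numbers: the closure, from 0 (fully open) to 1 (shut), then the shift along the world's x, y, z as a fraction of full scale, then the turn about the world's z as a fraction of full scale. In form: [[[gripper, tx, ty, tz, turn], ...]]. A call has 1 to 20 rows; each row is the pose to reach, as a shift and turn from the pose commanded when the call began; what a row does not reach only later rows make up. Full scale, the value 1, is 80 mm for a shift and 60 degrees for a turn. A row lasts 1/8 s, in which the tool goes at most 62.5 mm and 10.7 degrees, less where a joint would pass 70% of its speed; a pose out of reach is approached as far as the arm can. A call with a number of a shift or a turn outside -1 to 1 is refused whole. A call with a gripper value outside its range is refused whole. The fingers move at their own pace and stop on an object; "squeeze" is the grip in N (left out, the last holds). Time passes only in rows, so rows that repeat a pose let the fingers close. It gives the time, the measured TCP pose, the force, the opening and the grip force at its end, in the units of the state.
- ctrl.get_state(): the state, without advancing time (a new reading comes with each control period).
- ctrl.get_image(name): name is "scene" or "side" or "wrist"; returns a dict with "pixels" (480x640x3 uint8, red, green, blue), "z_map" (480x640 float32, m along the optical axis (not along the pixel's ray), 0 where there is no reading), "camera_matrix" (3x3 intrinsics, pixels), "xyz" and "rotation" of the camera in the world. Camera axes: x right, y up, looking along -z (the intrinsics and any distortion apply to the point x, -y, -z); pixel columns grow to the right and rows downward; lengths in m; the calibration is good to about 2 mm. A picture is of the moment at which its call begins.
- ctrl.hand_in(): hands the job in; it is judged then, once.
Trained networks look in the newest picture that a camera, given by its name, has taken for a name from the list of things; names that differ only in an ending like _2 or _b are one class to them, and where a whole thing is asked for, a point or a joint stands for the part that bears it (a point fixed in the world has none). Each returns a list of dicts, best first, with "confidence" (0 to 1); they miss things now and then, are a little off and sometimes report something else, mostly with a low value. They report only what shows in the picture. A call takes as long as a camera call.
- ctrl.search_frame(camera, name): "box" ([left, top, width, height] in pixels, round what is visible of it).
- ctrl.masks_of(camera, name): "mask" (480x640 bool, what is visible of it) and "box" ([left, top, width, height] in pixels, round what is visible of it).
- ctrl.spot_point(camera, name): "centre" ([row, column] in pixels: a listed point, or the origin of a listed thing).
The state is a dict: "time": time; "q": joint angles; "joint_velocities": joint speeds; "tau": joint torques, N m; "eef_pos": TCP position; "ee_rot": TCP orientation; "contact_force": force on the tool from outside, world axes, zero at the start; "torque": the same for the moment, N m; "grip_width": finger opening in m; "gripper_force": force on a finger pad.
Only numpy, scipy, OpenCV 4.12 (cv2) and the standard library are available. Lean on these libraries where they do the work, as an engineer would, in place of code of your own. Each camera call takes 0.05 s, during which the arm holds its last target. There are 200 camera calls.

## Working session

There is one attempt and no reset: what is moved stays moved. The work goes in short steps, Python scripts to look and compute and a tool call to move; the robot and the scene stay as the last step left them, time stands still between calls to the robot, and variables do not carry over. Pictures are saved under pics/ and viewed, at most 10 in all, crops included, and the job is handed in when it is done.

Besides the shell and the picture viewer there is one more tool, called as name(argument=value, ...) on one line, values as JSON. apply_moves: Moves the arm, as the interface text tells. Its arguments: {"type":"object","properties":{"plan":{"type":"array"},"squeeze":{"type":"number"}},"required":["plan"]}

```bash
mkdir -p pics
cat > h.py <<'E'
import numpy as np, cv2
from cell import ctrl
def to_world(im,r,c,z=None):
    K=im["camera_matrix"];r0,c0=int(round(r)),int(round(c))
    if z is None:
        p=im["z_map"][max(r0-2,0):r0+3,max(c0-2,0):c0+3];p=p[p>0];z=p.min() if p.size else np.nan
    v=np.array([(c-K[0,2])/K[0,0]*z,-(r-K[1,2])/K[1,1]*z,-z])
    return np.array(im["xyz"])+np.array(im["rotation"])@v
def ray_h(im,r,c,h):
    a=to_world(im,r,c,1.0);o=np.array(im["xyz"]);d=a-o
    return o+d*(h-o[2])/d[2]
E
python3 - <<'E'
from h import *
s=ctrl.get_state();print(s["eef_pos"],s["ee_rot"],s["contact_force"],s["grip_width"])
for cam in ["scene","side","wrist"]:
    im=ctrl.get_image(cam);print(cam,im["xyz"],im["camera_matrix"][0])
    px=im["pixels"].copy()
    for n in ["tee_1_tip","slim_1_tip"]:
        for d in ctrl.spot_point(cam,n):
            r,c=d["centre"];print(n,round(d["confidence"],2),np.round([r,c]),np.round(ray_h(im,r,c,.082),3),np.round(to_world(im,r,c),3))
            cv2.circle(px,(int(c),int(r)),5,(255,0,0) if n[0]=='t' else (0,255,0),1)
    cv2.imwrite(f"pics/{cam}0.png",px[:,:,::-1])
E
```

```text
[0.23850713 0.57738788 0.40395233] [-6.11425782e-01 -3.08119027e+00  2.35335566e-03] [ 0.46323497 -0.47430362  0.40290082] 0.0854719553766466
scene [ 0.07660051 -0.20931816  0.64094552] [477.90128191   0.         307.65404566]
tee_1_tip 0.51 [261. 261.] [-0.482 -0.768  0.082] [0.533 0.247 1.097]
side [ 0.26280158 -0.36167429  0.58768847] [475.62052831   0.         318.6834117 ]
tee_1_tip 0.52 [250. 290.] [-0.243 -0.867  0.082] [ 0.465 -0.159  0.79 ]
slim_1_tip 0.58 [279. 342.] [-0.243 -0.867  0.082] [ 0.541 -0.083  0.866]
wrist [0.1768749  0.60302397 0.37305857] [372.05216023   0.         315.29596655]
```

```bash
sed -i 's/np.array(im\["rotation"\])@v/rot(im["rotation"])@v/' h.py
cat >> h.py <<'E'
def rot(r):
    from scipy.spatial.transform import Rotation as R
    r=np.array(r,float)
    return r if r.shape==(3,3) else (R.from_rotvec(r).as_matrix() if r.size==3 else R.from_quat(r).as_matrix())
E
python3 - <<'E'
from h import *
print(ctrl.get_image("scene")["rotation"])
for cam in ["scene","side"]:
    im=ctrl.get_image(cam)
    for n in ["tee_1_tip","slim_1_tip"]:
        for d in ctrl.spot_point(cam,n):
            r,c=d["centre"];print(cam,n,round(d["confidence"],2),np.round([r,c]),np.round(ray_h(im,r,c,.082),3),np.round(to_world(im,r,c),3))
E
```

```text
[ 0.87364555 -0.31294055 -0.60521142]
scene tee_1_tip 0.54 [261. 261.] [0.421 0.359 0.082] [0.416 0.352 0.089]
scene tee_1_tip 0.16 [285. 330.] [0.48  0.236 0.082] [0.477 0.233 0.086]
scene slim_1_tip 0.58 [282. 334.] [0.49  0.237 0.082] [0.486 0.232 0.088]
side tee_1_tip 0.41 [250. 288.] [0.417 0.356 0.082] [0.415 0.348 0.087]
side slim_1_tip 0.55 [278. 340.] [0.48  0.245 0.082] [0.477 0.236 0.09 ]
```

View pics/scene0.png

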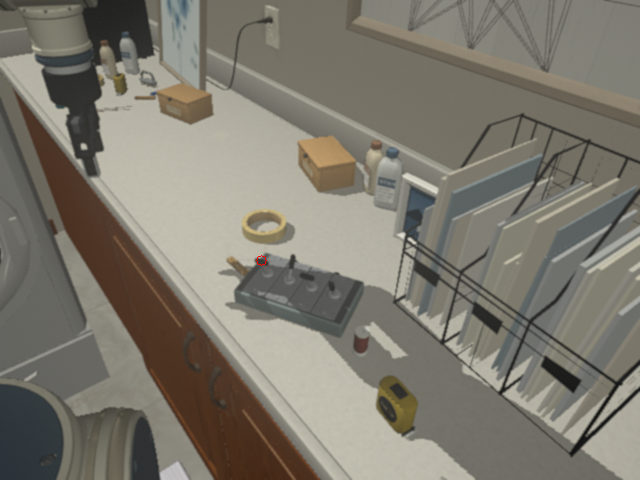

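View pics/side0.png

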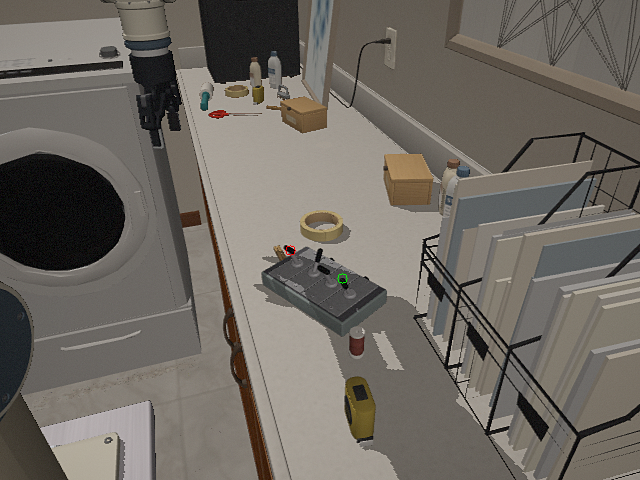

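apply_moves(plan=[[[1, 0.5, -0.5, 0, 0.17], [1, 1, -1, 0, 0.34]]])

```text
time: 1.05
eef_pos: [0.319, 0.497, 0.4047]
ee_rot: [0.044, 3.141, 0.0]
contact_force: [1.6, -0.1, -0.1]
grip_width: 0.0517
gripper_force: 0.0
```

apply_moves(plan=[[[1, 0.5, -0.5, 0, 0.17], [1, 1, -1, 0, 0.34]]])

```text
time: 1.3
eef_pos: [0.3996, 0.4164, 0.4049]
ee_rot: [-0.51, 3.099, 0.0]
contact_force: [0.5, 1.1, -0.2]
grip_width: 0.0126
gripper_force: 0.0
```

apply_moves(plan=[[[1, 0.5, -0.5, 0, 0.1], [1, 0.8, -1, 0, 0.19], [1, 0.8, -1, 0, 0.19], [1, 0.8, -1, 0, 0.19]]])

```text
time: 1.8
eef_pos: [0.4625, 0.3379, 0.4048]
ee_rot: [-0.804, 3.037, 0.001]
contact_force: [-0.4, 0.8, 0.2]
grip_width: 0.0001
gripper_force: 0.0
```

```bash
cat > look.py <<'E'
from h import *
import sys
from scipy.spatial.transform import Rotation as R
tag=sys.argv[1]
s=ctrl.get_state();M=R.from_rotvec(s["ee_rot"]).as_matrix()
print(s["time"],np.round(s["eef_pos"],4),"tooly deg",np.degrees(np.arctan2(M[1,1],M[0,1])),"toolz",np.round(M[:,2],3),np.round(s["q"],2),s["grip_width"])
im=ctrl.get_image("wrist");px=im["pixels"].copy();print(im["xyz"])
for n in ["tee_1_tip","slim_1_tip"]:
    for d in ctrl.spot_point("wrist",n):
        r,c=d["centre"];print(n,round(d["confidence"],2),np.round([r,c]),np.round(ray_h(im,r,c,.082),4),np.round(to_world(im,r,c),3))
        cv2.circle(px,(int(c),int(r)),6,(255,0,0) if n[0]=='t' else (0,255,0),1)
cv2.imwrite(f"pics/{tag}.png",px[:,:,::-1])
E
python3 look.py w1
```

```text
1.8 [0.4625 0.3379 0.4048] tooly deg 119.64063161001305 toolz [-0.  0. -1.] [ 0.61  0.35  1.75  0.    1.05 -1.48] 9.32568988788632e-05
[0.40444934 0.30436053 0.37340046]
tee_1_tip 0.91 [186. 366.] [0.4182 0.3576 0.082 ] [0.418 0.356 0.089]
slim_1_tip 0.58 [181. 189.] [0.4837 0.2357 0.082 ] [0.482 0.237 0.088]
```

View pics/w1.png

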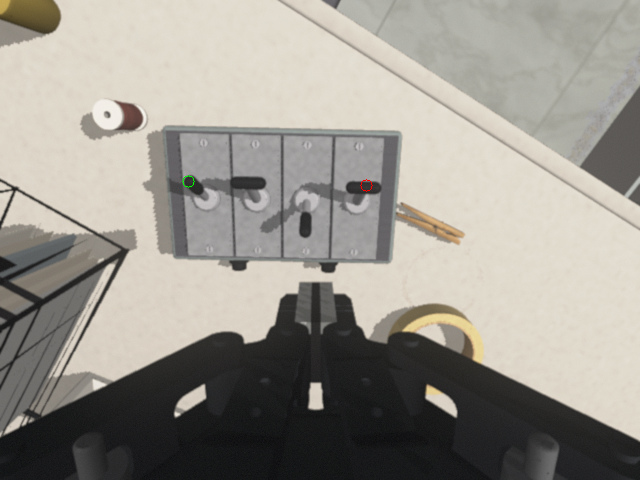

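Run:
```python
from h import *
im=ctrl.get_image("wrist")
P={}
for n,(r,c) in dict(tL=(187,364),tR=(183,248.5),sOff=(182,188),sOn=(230,305)).items():
    P[n]=ray_h(im,r,c,.086);print(n,np.round(P[n],4))
d=P["tL"]-P["tR"];print(np.linalg.norm(d),np.degrees(np.arctan2(d[1],d[0])))
# box deck corners
for (r,c) in [(127,164),(131,401),(262,392),(258,175)]: print(np.round(ray_h(im,r,c,.04),4))
a=np.arctan2(d[1],d[0])-np.pi/2;f=np.array([np.cos(a),np.sin(a)])
for n in ("tL","tR"):
    p=P[n][:2];print(n,"start TCP",np.round(p-f*.035,4),"end(face at +0.013)",np.round(p+f*(.0195+.009-.011),4))
print(f)
```

```text
tL [0.4191 0.3568 0.086 ]
tR [0.4607 0.278  0.086 ]
sOff [0.4831 0.2372 0.086 ]
sOn [0.4716 0.334  0.086 ]
0.08909934706745927 117.8136394821171
[0.4631 0.1888 0.04  ]
[0.3647 0.3673 0.04  ]
[0.4687 0.4255 0.04  ]
[0.5672 0.2455 0.04  ]
tL start TCP [0.3882 0.3404] end(face at +0.013) [0.4346 0.3649]
tR start TCP [0.4297 0.2616] end(face at +0.013) [0.4762 0.2861]
[0.88446993 0.46659721]
```

apply_moves(plan=[[[1, -0.5, 0, 0, 0], [1, -0.93, 0.03, 0, 0], [1, -0.93, 0.03, -0.5, 0], [1, -0.93, 0.03, -1, 0]]])

```text
time: 2.5
eef_pos: [0.3873, 0.3412, 0.3246]
ee_rot: [-0.808, 3.033, 0.002]
contact_force: [-0.0, -0.5, 0.9]
grip_width: 0.0001
gripper_force: 0.0
```

apply_moves(plan=[[[1, 0, 0, -0.5, 0], [1, 0, 0, -0.9, 0], [1, 0, 0, -1, 0], [1, 0, 0, -1, 0]]])

```text
time: 3.0
eef_pos: [0.388, 0.3407, 0.2449]
ee_rot: [0.807, -3.036, 0.0]
contact_force: [-0.1, 0.2, -0.2]
grip_width: 0.0003
gripper_force: 0.0
```

```bash
python3 look.py w2
```

```text
3.0 [0.388  0.3407 0.2449] tooly deg 119.77004274961413 toolz [-0. -0. -1.] [ 0.7   0.52  1.96 -0.    0.66 -1.39] 0.0002594419433165553
[0.33006488 0.3069575  0.21348644]
tee_1_tip 0.53 [395. 311.] [0.4214 0.357  0.082 ] [0.397 0.344 0.117]
```

View pics/w2.png

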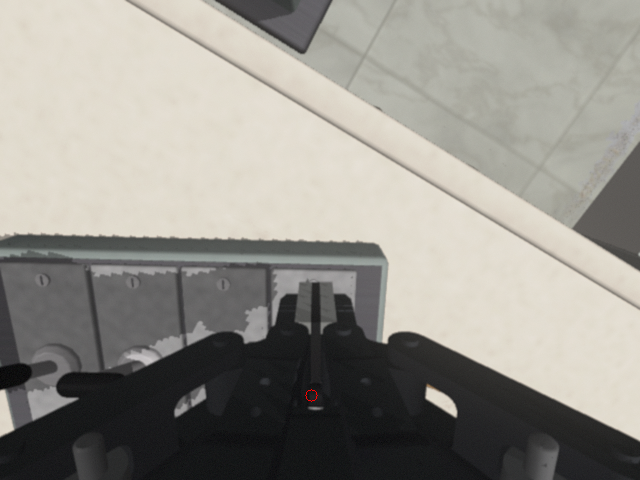

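apply_moves(plan=[[[1, 0.11, 0.06, 0, 0], [1, 0.17, 0.09, 0, 0], [1, 0.22, 0.12, 0, 0], [1, 0.28, 0.15, 0, 0], [1, 0.33, 0.18, 0, 0], [1, 0.39, 0.21, 0, 0], [1, 0.44, 0.24, 0, 0], [1, 0.5, 0.27, 0, 0], [1, 0.5, 0.27, 0, 0]]])

```text
time: 4.28
eef_pos: [0.4286, 0.362, 0.2447]
ee_rot: [-0.806, 3.036, 0.0]
contact_force: [0.9, -0.8, 1.2]
grip_width: -0.0
gripper_force: 0.1
```

apply_moves(plan=[[[1, 0.03, 0.015, 0, 0], [1, 0.06, 0.03, 0, 0], [1, 0.06, 0.03, 0, 0]]])

```text
time: 4.65
eef_pos: [0.433, 0.3642, 0.2447]
ee_rot: [-0.806, 3.036, -0.0]
contact_force: [-0.7, -0.2, -0.3]
grip_width: 0.0
gripper_force: 0.5
```

Run:
```python
from h import *
ims=[]
for cam,(r,c) in dict(side=(265,310),scene=(275,290)).items():
    im=ctrl.get_image(cam);ims.append(cv2.resize(im["pixels"][r-60:r+60,c-80:c+80],None,fx=4,fy=4,interpolation=cv2.INTER_CUBIC)[:, :,::-1])
cv2.imwrite("pics/c1.png",cv2.resize(np.hstack(ims),(800,300)))
```

```text
(no output)
```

View pics/c1.png

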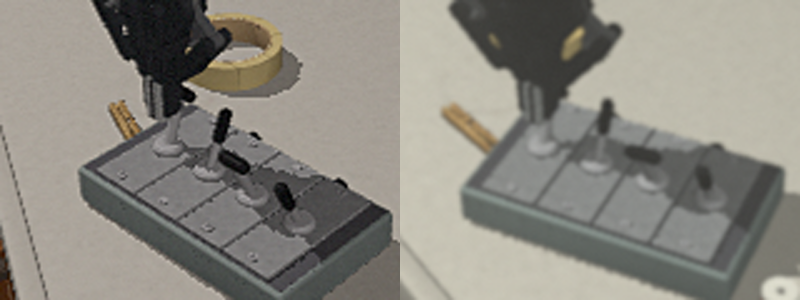

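apply_moves(plan=[[[1, 0.03, 0.016, 0, 0], [1, 0.055, 0.03, 0, 0], [1, 0.055, 0.03, 0, 0]]])

```text
time: 5.12
eef_pos: [0.4365, 0.366, 0.2443]
ee_rot: [0.805, -3.033, 0.002]
contact_force: [-5.4, -3.2, 2.7]
grip_width: 0.0002
gripper_force: 3.7
```

apply_moves(plan=[[[1, -0.3, -0.16, 0, 0], [1, -0.61, -0.32, 0, 0], [1, -0.61, -0.32, 0.5, 0], [1, -0.61, -0.32, 0.5, 0]]])

```text
time: 5.62
eef_pos: [0.3898, 0.342, 0.2874]
ee_rot: [-0.804, 3.03, 0.005]
contact_force: [-0.5, 0.4, 0.5]
grip_width: 0.0002
gripper_force: 0.0
```

apply_moves(plan=[[[1, 0.25, -0.5, 0, 0], [1, 0.53, -0.98, 0, 0], [1, 0.53, -0.98, 0, 0]]])

```text
time: 6.0
eef_pos: [0.4324, 0.2608, 0.2845]
ee_rot: [-0.8, 3.037, -0.0]
contact_force: [-0.5, -0.6, 1.3]
grip_width: -0.0001
gripper_force: 0.0
```

```bash
python3 look.py w3
```

```text
6.0 [0.4324 0.2608 0.2845] tooly deg 119.53145327387926 toolz [ 0.001  0.    -1.   ] [ 0.52  0.43  1.97 -0.    0.74 -1.57] -9.133428564509437e-05
[0.37435383 0.22736805 0.25302187]
slim_1_tip 0.77 [333. 228.] [0.4821 0.2367 0.082 ] [0.432 0.232 0.161]
```

View pics/w3.png

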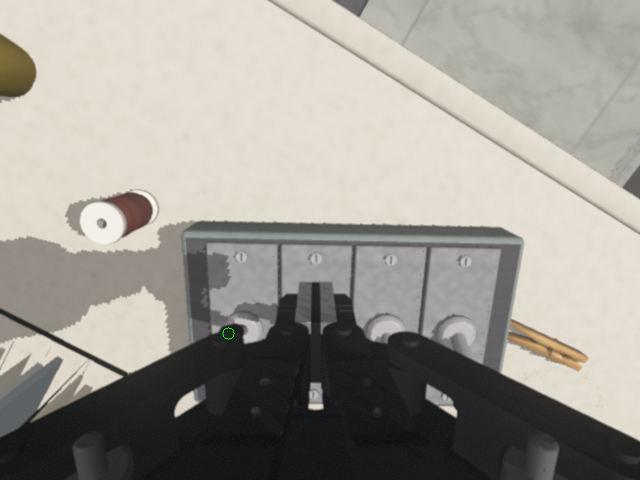

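apply_moves(plan=[[[1, 0, 0, -0.25, 0], [1, 0, 0, -0.5, 0], [1, 0, 0, -0.5, 0]]])

```text
time: 6.52
eef_pos: [0.43, 0.2632, 0.2435]
ee_rot: [0.807, -3.033, 0.001]
contact_force: [0.7, -0.1, -0.3]
grip_width: -0.0002
gripper_force: 0.0
```

apply_moves(plan=[[[1, 0.11, 0.06, 0, 0], [1, 0.17, 0.09, 0, 0], [1, 0.22, 0.12, 0, 0], [1, 0.28, 0.16, 0, 0], [1, 0.33, 0.19, 0, 0], [1, 0.39, 0.22, 0, 0], [1, 0.44, 0.25, 0, 0], [1, 0.5, 0.29, 0, 0], [1, 0.53, 0.31, 0, 0], [1, 0.56, 0.33, 0, 0], [1, 0.56, 0.33, 0, 0]]])

```text
time: 7.9
eef_pos: [0.4759, 0.2891, 0.2447]
ee_rot: [-0.806, 3.036, 0.0]
contact_force: [-0.4, -1.0, -0.8]
grip_width: 0.0
gripper_force: 0.4
```

apply_moves(plan=[[[1, 0.03, 0.016, 0, 0], [1, 0.045, 0.024, 0, 0], [1, 0.045, 0.024, 0, 0]]])

```text
time: 8.28
eef_pos: [0.4778, 0.2901, 0.2442]
ee_rot: [0.804, -3.031, 0.002]
contact_force: [-7.9, -3.6, 4.3]
grip_width: 0.0
gripper_force: 4.7
```

Stop reached. Back off, lift and check.

apply_moves(plan=[[[1, -0.3, -0.16, 0, 0], [1, -0.6, -0.32, 0, 0], [1, -0.6, -0.32, 0.5, 0], [1, -0.6, -0.32, 1, 0], [1, -0.6, -0.32, 1, 0]]])

```text
time: 8.9
eef_pos: [0.4327, 0.2662, 0.328]
ee_rot: [-0.804, 3.029, 0.003]
contact_force: [0.6, 0.9, 0.5]
grip_width: 0.0001
gripper_force: 0.0
```

apply_moves(plan=[[[1, 0, 0, 0.5, 0], [1, 0, 0, 1, 0], [1, 0.5, 0.5, 1, 0], [1, 0.5, 0.9, 1, 0], [1, 0.5, 0.9, 1, 0]]])

```text
time: 9.52
eef_pos: [0.4715, 0.3389, 0.4038]
ee_rot: [-0.809, 3.036, 0.0]
contact_force: [0.2, -1.5, 0.1]
grip_width: 0.0002
gripper_force: 0.0
```

```bash
python3 look.py w4
```

```text
9.525 [0.4715 0.3389 0.4038] tooly deg 119.82829670794888 toolz [ 0.  0. -1.] [ 0.6   0.36  1.73  0.    1.05 -1.49] 0.00021309968780800178
[0.41365928 0.30510456 0.37239869]
tee_1_tip 0.67 [225. 364.] [0.4547 0.3738 0.082 ] [0.454 0.372 0.088]
slim_1_tip 0.56 [170. 192.] [0.4835 0.2353 0.082 ] [0.482 0.237 0.088]
```

View pics/w4.png

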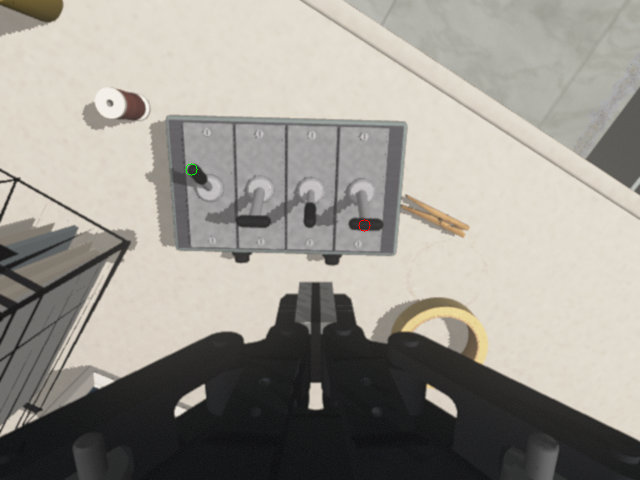

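Both T-handles (253,221 and 364,225) now lean to the far side. The slim ones (192,170 off; 310,215 on) look unchanged, and the arm is clear of everything.

```bash
python3 -c "
from cell import ctrl
print(ctrl.hand_in())"
```

```text
the job is handed in; nothing more can be done
None
```

I pushed both T-handled toggles over to their far stop, left both slim toggles where they were, moved the arm clear and handed the job in; the hand-in returned no verdict.

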